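# Take the bayonet cap off the microscope's lamp house

## Robot

A 7-joint arm with a two-finger parallel gripper is mounted at the origin on the work surface. World frame = base frame: x ahead of the robot, y to its left, z up, the work surface at z = 0. Lengths are in mm, angles in rad, forces in N, time in s.
With the tool pointing down it reaches from about 400 to 875 mm from the base axis. Payload 4.4 kg.
Tool frame: the origin (TCP) lies midway between the tips of the shut fingers; the grasp point (between the pads) lies 19 mm behind it; z points along the fingers, y is the line along which they close (so a half turn about z gives the same grasp; the last joint's range is limited). The gripper opens to 85 mm and grips with 20 to 120 N. Pads are 22 mm wide; open, the fingers measure 114 mm over their backs; the gripper's body (76 mm by 85 mm) begins 54 mm behind the grasp point. The pads swing forward as they close: fully open they stand 13 mm farther back than shut.
Start: joints at [1.183, 0.628, 0.038, 1.517, -0.027, 0.996, -0.02], TCP at [205.606, -616.639, 231.313] pointing down, gripper open.
Joint ranges: [-3.06, 3.06], [-0.37, 2.12], [-1.25, 1.32], [0.18, 2.47], [-1.1, 4.24], [0.23, 1.98], [-2.94, 2.94]. Speed limits (rad/s): [2.57, 2.57, 3.14, 3.14, 3.14, 3.14, 3.14].

## Interface

Orientations are given as a unit quaternion [x, y, z, w].
In Python, from rig import * gives the robot as it stands. The module is installed in compiled form; this text tells all that it offers.
- The arm moves only by the tool send_rows, never from a script. Its argument "rows" is a list of rows, each a list of 3 entries, a list of its own where there are three numbers: the opening, from 0 (shut) to 1 (fully open), then the shift along the tool's x, y, z in mm, then the turn, a rotation vector about the tool's x, y, z in rad. In form: [[gripper, [tx, ty, tz], [rx, ry, rz]], ...]. A call has 1 to 20 rows; each row shifts and turns the commanded pose from where the row before left it, along the tool's axes as they then stand; what a row does not reach is not made up. A row lasts 1/10 s, in which the tool goes at most 50 mm and 8.59 degrees, less where a joint would pass 70% of its speed; a pose out of reach is approached as far as the arm can. A call is refused whole if a number of a shift passes 50 or a number of a turn 0.15, either way. A call with a gripper value outside its range is refused whole. The fingers move at their own pace and stop on an object; "squeeze" is the grip in N (left out, the last holds). Time passes only in rows, so rows that do not move let the fingers close. It gives the time, the measured TCP pose, the force, the opening and the grip force at its end, in the units of the state.
- state(): the state, without advancing time (a new reading comes with each control period).
- camera(name): name is "scene" or "top" or "wrist"; returns the picture (480x640x3 uint8, red, green, blue); there is no depth.
- camera_info(name): a dict with "fx", "fy", "cx", "cy" (pixels), "R" (3x3) and "t" (3): a world point X has camera coordinates R X + t; the wrist camera has in their place "hand_eye" (4x4, takes a point from camera to tool coordinates, whose origin is the TCP and whose axes are the flange's). Camera axes: x right, y down, z forward; pixel columns grow to the right and rows downward; lengths in mm; the calibration is good to about 2 mm. A picture is of the moment at which its call begins: read the wrist's pose just before it. camera_info takes no time and is no camera call.
- job_done(): hands the job in; it is judged then, once.
The state is a dict: "time": time; "joint_positions": joint angles; "joint_vel": joint speeds; "effort": joint torques, N m; "eef_pos": TCP position; "orientation": TCP orientation; "ft_force": force on the tool from outside, world axes, zero at the start; "wrist_torque": the same for the moment, N m; "gripper_width": opening from 0.0 (shut) to 1.0 (fully open); "gripper_force": force on a finger pad.
Only numpy, scipy, OpenCV 4.12 (cv2) and the standard library are available. Lean on these libraries where they do the work, as an engineer would, in place of code of your own. Each camera call takes 0.05 s, during which the arm holds its last target. There are 200 camera calls.

## Task

Open the lamp house for a lamp change: press its bayonet cap fully down along the slanting neck, turn it about a quarter turn counter-clockwise (seen from above the cap) to free it from its lugs, and draw it off. Set the cap down gently in the white tray, standing upright on the tray's floor with its grip bar on top, let go of it, and leave all the other things where they are.

Things in the scene. Friction and masses are not known exactly. Their poses are not given: they have to be found in the camera images.
- lamphouse: Fixed grey lamp house, a 160 x 130 x 85 mm box with a finned drum (124 mm across) leaning out of its top towards its front (-x). Origin: on the bench, under the box, 20 mm in front of the box's middle. z up. It stands on the left or on the right of the bench, the tray on the other side.
- neck: Bare metal round neck on the lamp house's drum, fixed. Origin: centre of its rim, 165 mm above the bench. z: along the neck, outward and up, 30 degrees from vertical, leaning towards the lamp house's front; x: up the slope; y: level. Rim radius 32.5 mm inside, 45 mm outside. Two lugs stand over the rim, at +x and -x.
- lug (a point): Middle of the underside of the +x lug's overhang, 46 mm from the neck's axis, 15 mm above the rim; the -x lug is the same, half a turn round. Lugs: metal, 27 mm wide, 38 to 54 mm from the axis, tops 20 mm above the rim. The overhangs hold the cap's ears down.
- tooth (a point): Foot of the tooth on the counter-clockwise side (positive about the neck's z) of the +x lug, 10.5 mm above the rim; on the clockwise side is a full stop. With the cap pushed down at least 5 mm the ears pass under the teeth counter-clockwise. The cap is free from about 35 to 130 degrees of turn.
- plunger (a joint): Sprung plate inside the neck, under the cap, m along the neck's z: 0 with the cap locked, about -0.007 with it fully down, 0.004 fully out. Pushes the cap out with about 7 N at 0, 11 N at -0.007.
- cap: Black plastic bayonet cap, about 160 g, 58 mm high. Origin: centre of its flat underside; z: up through the grip bar. Plug of radius 30 mm from 0 to 16 mm; disc of radius 35 mm from 16 to 24 mm, with two ears at the same height, 14 mm wide, out to 44 mm at +x and -x. At first locked in the neck, axes parallel to the neck's, origin 9 mm below the rim. Same after a half turn.
- bar (a point): Middle of the cap's grip bar, 41 mm above the cap's underside. The bar is 60 mm long in the cap's x, 16 mm thick in y, 34 mm high (24 to 58 mm). Pushed down, the cap travels 7 mm until disc and ears meet the rim; freed, the spring lifts it about 4 mm above its locked height. Draw it 60 mm along the neck to be clear.
- tray: Open white plastic tray, fixed, 200 (x) x 260 (y) x 30 mm high, walls and floor 5 mm. Origin: centre of its underside. The carton lies in it along x near the +y wall; the rest, centred about 30 mm to -y of the origin, is free.
- carton: Closed cardboard carton (spare lamp), 120 x 42 x 42 mm, in the tray; bystander. Origin: centre of its underside.
- oil: Brown bottle, 32 mm across, 75 mm high; bystander. Origin: centre of its underside.
- slidebox: Flat grey slide box, 90 x 170 x 33 mm; bystander. Origin: centre of its underside.
- handset: Black handset with buttons, 50 x 150 x 22 mm; bystander. Origin: centre of its underside.
- jar: Glass jar with black lid, 60 mm across, 70 mm high; bystander. Origin: centre of its underside.
- driver: Screwdriver lying on the bench, 180 mm long; bystander. Origin: under its middle.
- dish: Shallow glass dish, 90 mm across, 16 mm high; bystander. Origin: centre of its underside.
Things that resemble listed ones, but are neither listed nor needed, are in the scene too. What is shaped like the cap but brown or green is not meant.

How it is judged:
By the outcome, as a careful person would: the job done as asked, in the order asked, and still so for the second after the job is handed in, with the robot touching nothing.
It also fails if it takes over 53 s, if anything falls off the work surface, if the arm or the gripper's body presses on something with over 40 N, if the wrist force passes 120 N, or if a joint passes its speed limit or range.

## Working session

There is one attempt and no reset: what is moved stays moved. The work goes in short steps, Python scripts to look and compute and a tool call to move; the robot and the scene stay as the last step left them, time stands still between calls to the robot, and variables do not carry over. Pictures are saved under pics/ and viewed, at most 10 in all, crops included, and the job is handed in when it is done.

Besides the shell and the picture viewer there is one more tool, called as name(argument=value, ...) on one line, values as JSON. send_rows: Moves the arm, as the interface text tells. Its arguments: {"type":"object","properties":{"rows":{"type":"array"},"squeeze":{"type":"number"}},"required":["rows"]}

```bash
mkdir -p pics; python3 - <<'E'
from rig import *
import cv2,numpy as np
for n in ["scene","top"]:
    im=camera(n); cv2.imwrite(f"pics/{n}0.png",im[:,:,::-1])
    i=camera_info(n); print(n,{k:np.round(v,3).tolist() for k,v in i.items()})
i=camera_info("wrist");print({k:np.round(v,3).tolist() for k,v in i.items()})
s=state();print(s)
E
```

```text
scene {'fx': 594.967, 'fy': 594.967, 'cx': 318.941, 'cy': 239.503, 'R': [[0.33, 0.944, -0.018], [0.555, -0.21, -0.805], [-0.764, 0.255, -0.593]], 't': [-189.684, -191.948, 1921.482]}
top {'fx': 549.596, 'fy': 549.596, 'cx': 313.285, 'cy': 242.264, 'R': [[0.027, -1.0, -0.007], [-0.986, -0.026, -0.163], [0.162, 0.012, -0.987]], 't': [8.87, 562.473, 1352.931]}
{'fx': 416.545, 'fy': 416.545, 'cx': 318.743, 'cy': 241.903, 'hand_eye': [[-0.001, -0.955, -0.296, 74.624], [1.0, -0.001, 0.001, 0.223], [-0.001, -0.296, 0.955, -141.46], [0.0, 0.0, 0.0, 1.0]]}
{'time': 0.1, 'joint_positions': array([ 1.18322458,  0.62925898,  0.03842099,  1.51827836, -0.02698165,
        0.99632961, -0.01998755]), 'joint_vel': array([-0.00063059, -0.00246457,  0.00048228, -0.00445546, -0.00098883,
        0.00086597, -0.00113817]), 'effort': array([ 2.77262530e-03, -5.64538407e+01,  1.23061717e+00, -1.93974119e+01,
        1.13212253e-02,  5.48226977e-03, -1.55745880e-05]), 'eef_pos': array([ 205.41515437, -616.07989782,  230.47385952]), 'orientation': array([ 9.87082061e-01,  1.60213085e-01, -1.50601489e-04, -8.65493605e-04]), 'ft_force': array([-0.12597726,  0.29261905, -0.15829279]), 'wrist_torque': array([0.01765022, 0.01122005, 0.03073931]), 'gripper_force': 0.0, 'gripper_width': 0.99704189417529}
```

View pics/scene0.png

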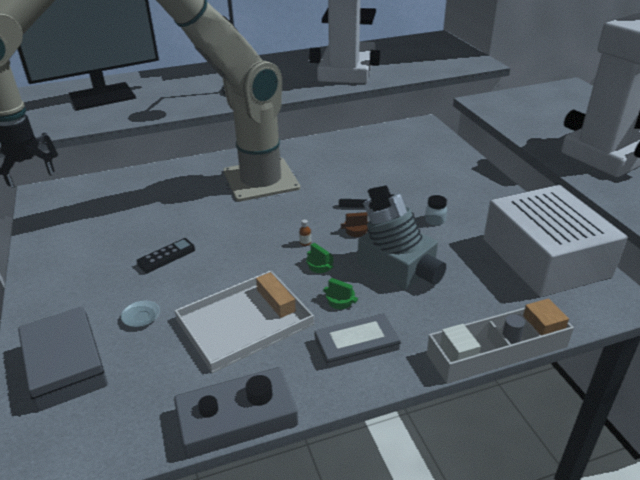

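View pics/top0.png

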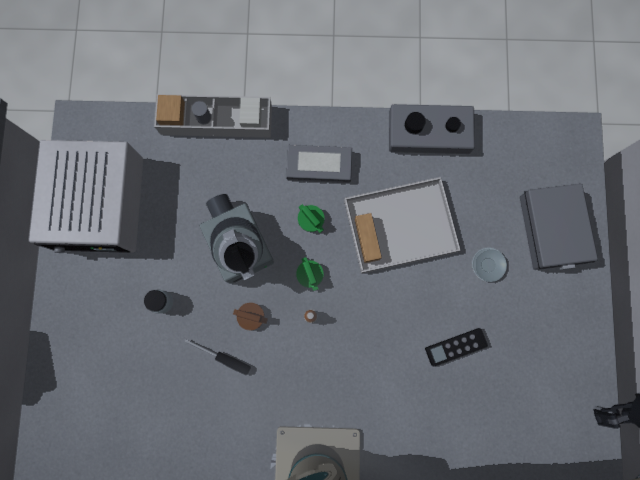

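The scene view shows the lamp house at about (395,235) with the black cap at (380,198), and the tray at (245,317). The top view shows the cap at (240,257) and the tray at (403,225), with the carton at its left end. Next I'll enlarge the cap and tray regions.

```bash
cat > h.py <<'E'
from rig import *
import cv2,numpy as np
from scipy.spatial.transform import Rotation as Ro
def cam(n,s=None):
    i=camera_info(n);K=np.array([[i['fx'],0,i['cx']],[0,i['fy'],i['cy']],[0,0,1]])
    if n=="wrist":
        H=np.array(i['hand_eye']);T=np.eye(4);T[:3,:3]=Ro.from_quat(s['orientation']).as_matrix();T[:3,3]=s['eef_pos']
        M=np.linalg.inv(T@H);return K,M[:3,:3],M[:3,3]
    return K,np.array(i['R']),np.array(i['t'])
def proj(c,X):
    K,R,t=c;p=(np.atleast_2d(X)@R.T+t)@K.T;return p[:,:2]/p[:,2:]
def ray(c,uv):
    K,R,t=c;d=R.T@np.linalg.solve(K,[*uv,1]);return -R.T@t,d/np.linalg.norm(d)
def onz(c,uv,z):
    o,d=ray(c,uv);return o+d*(z-o[2])/d[2]
def tri(cs,uvs):
    A=0;b=0;L=[]
    for c,u in zip(cs,uvs):
        o,d=ray(c,u);P=np.eye(3)-np.outer(d,d);A=A+P;b=b+P@o;L.append((o,P))
    X=np.linalg.solve(A,b);return X,[float(np.linalg.norm(P@(X-o))) for o,P in L]
E
python3 - <<'E'
from h import *
a=cv2.imread("pics/scene0.png");b=cv2.imread("pics/top0.png")
z=lambda im,x,y,w,h,W,H:cv2.resize(im[y:y+h,x:x+w],(W,H),interpolation=cv2.INTER_CUBIC)
f=lambda im:np.clip(im*1.6,0,255).astype(np.uint8)
cv2.imwrite("pics/z1.png",f(np.hstack([z(a,350,170,80,110,400,550),z(b,195,190,80,110,400,550)])))
c=cam("top")
hsv=cv2.cvtColor(b,cv2.COLOR_BGR2HSV)
m=((hsv[...,2]>120)&(hsv[...,1]<60)).astype(np.uint8);m[:170]=0;m[285:]=0;m[:,:335]=0;m[:,470:]=0
cs,_=cv2.findContours(m,0,1);k=max(cs,key=cv2.contourArea);r=cv2.minAreaRect(np.vstack([k]));print(r)
P=[onz(c,p,30)for p in cv2.boxPoints(r)];print(np.round(P,1),[np.linalg.norm(P[i]-P[i-1])for i in range(4)])
m=((hsv[...,0]<20)&(hsv[...,1]>110)).astype(np.uint8);m[:,:340]=0
cs,_=cv2.findContours(m,0,1);r=cv2.minAreaRect(max(cs,key=cv2.contourArea));print(r,onz(c,r[0],47))
print([np.round(onz(c,u,z),0) for u,z in [((240,257),190),((310,315),75),((311,219),40),((310,273),40),((250,317),40)]])
E
```

```text
((393.7313537597656, 225.8015899658203), (94.44970703125, 136.576904296875), 77.36663818359375)
[[ 690.9   18.5   30. ]
 [ 780.7 -329.9   30. ]
 [ 537.2 -379.5   30. ]
 [ 451.6  -40.3   30. ]] [np.float64(246.41291492169523), np.float64(359.8097325468982), np.float64(248.48090311373548), np.float64(349.81926041419405)]Traceback (most recent call last):
  File "<stdin>", line 12, in <module>
ValueError: max() iterable argument is empty
```

View pics/z1.png

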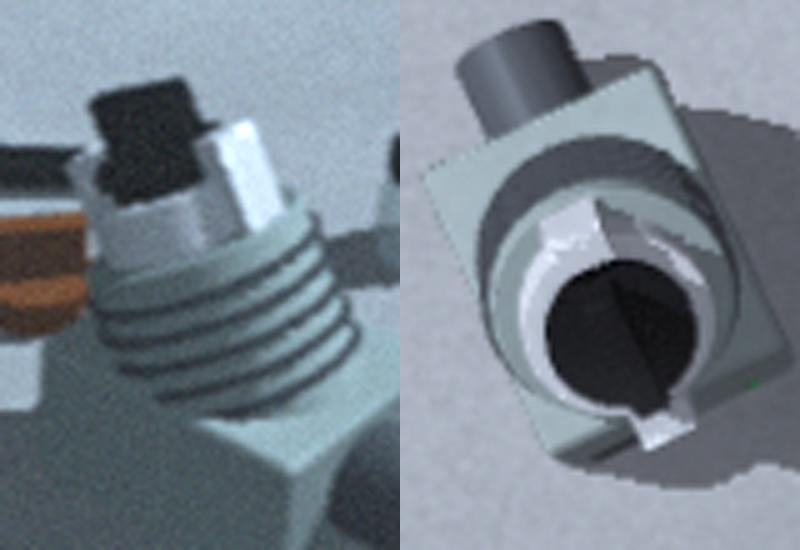

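The crops (5x) show the cap disc at top pixel (239,256), the +x lug at (229,235) and the -x lug at (249,276). That puts the lamp house yaw at about 24°, with its front towards the robot. I'll triangulate these and the tray corners.

```bash
python3 - <<'E'
from h import *
T,S=cam("top"),cam("scene")
tt=lambda x,y:(195+(x-400)/5,190+y/5); ss=lambda x,y:(350+x/5,170+y/5)
print("lug+ top",tri([T,S],[tt(570,228),ss(238,140)]))
print("lug- top",tri([T,S],[tt(668,428),ss(85,160)]))
print("bar top",tri([T,S],[tt(634,345),ss(138,92)]))
A=[(345,200),(441,179),(459,249),(363,271)];B=[(313,316),(208,364),(177,317),(271,274)]
P=[]
for a,b in zip(A,B):
    X,e=tri([T,S],[a,b]);P.append(onz(T,a,30));print(np.round(X,0),np.round(e,1),np.round(P[-1],0))
P=np.array(P);print("tray c",P.mean(0),"sides",[np.linalg.norm(P[i]-P[i-1])for i in range(4)],"x yaw",np.degrees(np.arctan2(*(P[0]+P[1]-P[2]-P[3])[1::-1])))
print([np.round(onz(T,u,z),0) for u,z in [((240,257),190),((310,315),75),((311,219),40),((310,273),40),((250,317),40),((369,238),47)]])
E
```

```text
lug+ top (array([546.31222024, 213.89060262, 206.78955678]), [1.335078240363728, 1.3350782403635946])
lug- top (array([462.04944943, 171.73653612, 154.42626865]), [0.9113810853723575, 0.9113810853724208])
bar top (array([493.80326647, 183.03729424, 210.40220613]), [2.534146921556468, 2.5341469215564145])
[680. -53.  25.] [2.4 2.4] [678. -55.  30.]
[ 743. -307.   26.] [0.2 0.2] [ 741. -306.   30.]
[ 560. -351.   14.] [3.2 3.2] [ 557. -350.   30.]
[ 495. -103.   22.] [2.6 2.6] [ 494. -105.   30.]
tray c [ 617.65253934 -203.94035068   30.        ] sides [np.float64(191.19794585600627), np.float64(258.13550844114536), np.float64(189.63753956353096), np.float64(253.29311745107623)] x yaw 14.203538277119037
[array([500., 188., 190.]), array([377.,  27.,  75.]), array([624.,  32.,  40.]), array([484.,  30.,  40.]), array([369., 177.,  40.]), array([ 577., -117.,   47.])]
```

send_rows(rows=[[1,[31,-22,-8],[0,0,0]],[1,[31,-22,-8],[0,0,0]],[1,[31,-22,-8],[0,0,0]],[1,[31,-22,-8],[0,0,0]],[1,[31,-22,-8],[0,0,0]],[1,[31,-22,-8],[0,0,0]],[1,[31,-22,-8],[0,0,0]],[1,[31,-22,-8],[0,0,0]],[1,[31,-22,-8],[0,0,0]],[1,[31,-22,-8],[0,0,0]],[1,[31,-22,-8],[0,0,0]],[1,[31,-22,-8],[0,0,0]],[1,[7,-39,0],[0,0,0]],[1,[7,-39,0],[0,0,0]],[1,[7,-39,0],[0,0,0]],[1,[7,-39,0],[0,0,0]],[1,[7,-39,0],[0,0,0]],[1,[7,-39,0],[0,0,0]],[1,[7,-39,0],[0,0,0]],[1,[7,-39,0],[0,0,0]]])

```text
time: 2.1
eef_pos: [428.8, 66.6, 327.2]
orientation: [0.987, 0.16, -0.0, 0.0]
ft_force: [1.1, -0.7, -0.7]
gripper_width: 1.004
gripper_force: 0.0
```

send_rows(rows=[[1,[7,-39,0],[0,0,-0.12]],[1,[7,-39,0],[0,0,0]],[1,[0,0,0],[0,0.13,0]],[1,[0,0,0],[0,0.13,0]],[1,[0,0,0],[0,0.13,0]],[1,[0,0,0],[0,0.13,0]],[1,[0,0,0],[0,0,0]],[1,[0,0,0],[0,0,0]]])

```text
time: 2.9
eef_pos: [413.4, 142.6, 327.6]
orientation: [0.943, 0.212, 0.25, -0.056]
ft_force: [0.4, 0.3, 0.3]
gripper_width: 1.004
gripper_force: 0.0
```

```bash
python3 - <<'E'
from h import *
s=state();im=camera("wrist")[:,:,::-1].copy();cv2.imwrite("pics/w1raw.png",im);c=cam("wrist",s)
np.save("w1.npy",np.r_[s['eef_pos'],s['orientation']])
R=Ro.from_quat(s['orientation']).as_matrix();print(R.round(3))
O=np.array([513,197,165]);th=np.radians(25.5);e=np.array([np.cos(th),np.sin(th),0])
x=e*.866+[0,0,.5];n=-e*.5+[0,0,.866]
for P in [O+54*x+20*n,O-54*x+20*n,O+49*n+30*x,O+49*n-30*x,O]:
    p=proj(c,P)[0];print(p.round(0));cv2.drawMarker(im,tuple(int(v) for v in p),(0,0,255),0,8)
cv2.imwrite("pics/w1.png",im)
E
```

```text
[[ 0.785  0.427  0.448]
 [ 0.371 -0.904  0.212]
 [ 0.496 -0.    -0.869]]
[309. 116.]
[310. 255.]
[308. 153.]
[309. 237.]
[310. 185.]
```

View pics/w1.png

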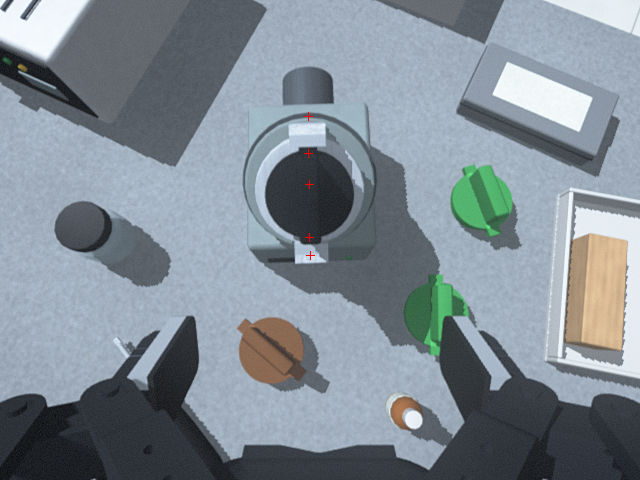

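The wrist view shows the predicted marks on the lug line within about 7 px: lugs at (308,130) and (311,252), with the bar between them. I'll move closer along the neck and look again.

send_rows(rows=[[1,[4,-2,17],[0,0,0]],[1,[4,-2,17],[0,0,0]],[1,[4,-1,17],[0,0,0]],[1,[4,-2,17],[0,0,0]],[1,[0,0,0],[0,0,0]],[1,[0,0,0],[0,0,0]]])

```text
time: 3.55
eef_pos: [442.8, 159.9, 291.6]
orientation: [0.946, 0.213, 0.239, -0.049]
ft_force: [-0.2, -1.2, 0.1]
gripper_width: 0.997
gripper_force: 0.0
```

```bash
python3 - <<'E'
from h import *
s=state();im=camera("wrist")[:,:,::-1].copy();cv2.imwrite("pics/w2raw.png",im);c=cam("wrist",s)
np.save("w2.npy",np.r_[s['eef_pos'],s['orientation']]);print(s['eef_pos'],s['joint_positions'].round(2))
a=cv2.imread("pics/w1raw.png")
f=lambda im,x,y,w,h:np.clip(cv2.resize(im[y:y+h,x:x+w],(400,560),interpolation=cv2.INTER_CUBIC)*1.5,0,255).astype(np.uint8)
cv2.imwrite("pics/w12.png",np.hstack([f(a,240,100,140,196),f(im,180,60,280,392)]))
E
```

```text
[442.77425494 159.86084447 291.56218602] [ 0.2   0.14 -0.66  2.32  0.41  0.23 -1.94]
```

View pics/w12.png

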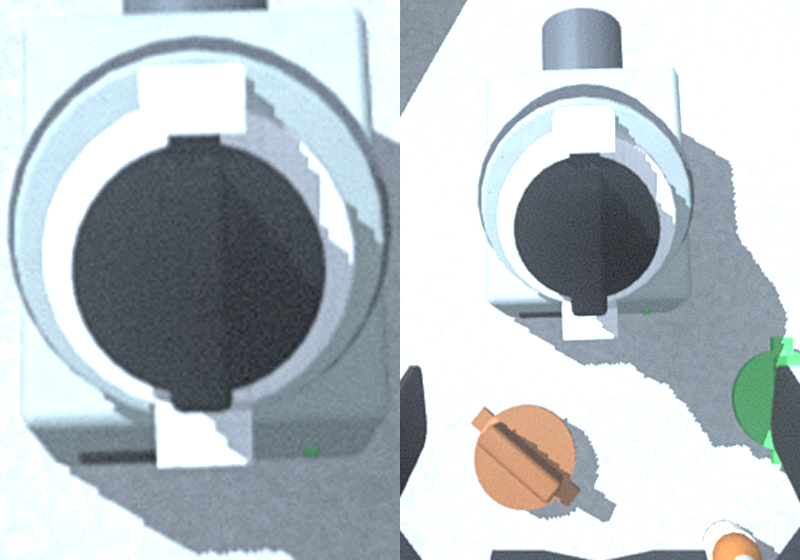

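The second wrist view shows the lugs at about (384,…) px scale, cleanly aligned, but the arm stopped short: joint 6 is at its lower limit. I'll fit a simple kinematic model to see how to get round this, and measure the cap meanwhile.

```bash
cat > kin.py <<'E'
import numpy as np, itertools
from scipy.optimize import least_squares
from scipy.spatial.transform import Rotation as Ro
D=[([1.18322458,.62925898,.03842099,1.51827836,-.02698165,.99632961,-.01998755],[205.415,-616.08,230.474],[.987082061,.160213085,-1.506e-4,-8.655e-4])]
def fk(q,s,c,L):
    h,L1,a,L2,b,L3=L
    R=Ro.from_euler('z',s[0]*q[0])*Ro.from_euler('y',q[1]);p=np.array([0,0,h])+R.apply([0,0,L1])
    R=R*Ro.from_euler('z',s[1]*q[2]);p=p+R.apply([a,0,0])
    R=R*Ro.from_euler('y',q[3]);p=p+R.apply([-a,0,L2])
    R=R*Ro.from_euler('z',s[2]*q[4])*Ro.from_euler('y',q[5]);p=p+R.apply([b,0,L3])
    return p,R*Ro.from_euler('z',s[3]*q[6]+c)
E
python3 - <<'E'
from h import *
from kin import *
s=state();D.append((s['joint_positions'],s['eef_pos'],s['orientation']));q=s['joint_positions'];print(q.round(3))
res=[]
for sg in itertools.product([1,-1],repeat=4):
    for c in np.radians([0,90,180,270]):
        e=max((fk(q,sg,c,np.zeros(6))[1].inv()*Ro.from_quat(o)).magnitude() for q,_,o in D);res.append((e,sg,c))
res.sort(key=lambda r:r[0]);print(res[:3])
e,sg,c=res[0]
for b0 in (0,1):
    f=lambda L:np.concatenate([fk(q,sg,c,L*[1,1,1,1,b0,1])[0]-p for q,p,_ in D]+[(L-[340,420,0,420,0,250])*1e-3])
    r=least_squares(f,[340,420,0,420,0,250.]);print(r.x.round(1),np.abs(r.fun[:6]).max())
# measure lugs from w1,w2
cs=[]
for n in ("w1","w2"):
    v=np.load(n+".npy");cs.append(cam("wrist",dict(eef_pos=v[:3],orientation=v[3:])))
a=lambda x,y:(240+x*.35,100+y*.35); b=lambda x,y:(180+(x-400)*.7,60+y*.7)
for k,u,v in [("lug+ outer top L",a(138,67),b(553,108)),("lug+ outer top R",a(244,64),b(614,107)),("lug- outer L",a(157,466),b(562,339)),("lug- outer R",a(252,466),b(617,338)),("ear-end",a(203,408),b(590,314))]:
    X,e=tri(cs,[u,v]);X2,e2=tri([cs[1],cam("top")],[v,proj(cam("top"),X)[0]]);print(k,X.round(1),np.round(e,1))
E
```

```text
[ 0.196  0.136 -0.662  2.324  0.407  0.234 -1.944]
[(9.841802870856883e-09, (-1, -1, -1, -1), np.float64(1.5707963267948966)), (0.6744236847329422, (1, 1, -1, 1), np.float64(4.71238898038469)), (0.7072424686413386, (1, -1, 1, 1), np.float64(4.71238898038469))]
[1708.6 1273.1 -654.   940.2    0.  1830.8] 28.566690075224045
[-4807.  -1762.9  2427.9 -1665.7   212.9 -4948.6] 25.63805278497486
lug+ outer top L [550.6 234.2 174.3] [0.3 0.3]
lug+ outer top R [561.6 205.8 180.1] [0.2 0.2]
lug- outer L [450.3 180.9 157.4] [0.3 0.3]
lug- outer R [462.4 156.8 153. ] [0.1 0.1]
ear-end [463.8 172.1 194.7] [0.1 0.1]
```

```bash
python3 - <<'E'
from h import *
import json
s=state();json.dump([[s[k].tolist() for k in('joint_positions','eef_pos','orientation')]],open("d.json","w"))
v=np.load("w2.npy");c=cam("wrist",dict(eef_pos=v[:3],orientation=v[3:]));v=np.load("w1.npy");c1=cam("wrist",dict(eef_pos=v[:3],orientation=v[3:]))
b=lambda x,y:(180+(x-400)*.7,60+y*.7);a=lambda x,y:(240+x*.35,100+y*.35)
for cc,p,m in((c,b(583.5,107.5),b(589.5,338.5)),(c1,a(191,65.5),a(204.5,466))):
    P=onz(cc,p,209.3);M=onz(cc,m,155.3);d=P-M;mid=(P+M)/2;y=np.arctan2(d[1],d[0]);n=np.array([-.5*np.cos(y),-.5*np.sin(y),.866])
    print(P.round(1),M.round(1),"len",np.linalg.norm(d),"yaw",np.degrees(y),"pitch",np.degrees(np.arcsin(d[2]/np.linalg.norm(d))),"origin",(mid-20*n).round(1))
E
```

```text
[542.8 212.8 209.3] [456.2 169.1 155.3] len 111.01108311488015 yaw 26.758746325932737 pitch 29.106723820122113 origin [508.4 195.4 165. ]
[540.7 211.8 209.3] [456.4 168.7 155.3] len 109.01253066331718 yaw 27.039273871403665 pitch 29.69322137893867 origin [507.5 194.8 165. ]
```

send_rows(rows=[[1,[0,0,-20],[0,0,0]],[1,[0,0,-20],[0,-0.12,0]],[1,[0,0,0],[0,-0.12,0]],[1,[0,0,0],[0,0,0]]])

```text
time: 4.0
eef_pos: [428.9, 153.8, 327.0]
orientation: [0.967, 0.217, 0.131, -0.025]
ft_force: [1.0, 0.1, -0.1]
gripper_width: 0.998
gripper_force: 0.0
```

```bash
cat > log.py <<'E'
from h import *
import json
s=state();d=json.load(open("d.json"));d.append([s[k].tolist() for k in('joint_positions','eef_pos','orientation')]);json.dump(d,open("d.json","w"))
print(s['joint_positions'].round(3))
E
python3 log.py
```

```text
[ 0.347  0.154 -0.855  2.095  0.217  0.687 -1.766]
```

send_rows(rows=[[1,[0,20,30],[0,0,0]],[1,[0,20,30],[0.0,0,-0.1]],[1,[0,20,10],[0,0,-0.15]],[1,[0,0,0],[0,0,-0.15]],[1,[0,0,0],[0,0,0]]])

```text
time: 4.5
eef_pos: [468.5, 105.8, 257.2]
orientation: [0.905, 0.405, 0.131, 0.002]
ft_force: [-0.2, 0.7, 0.2]
gripper_width: 0.998
gripper_force: 0.0
```

```bash
python3 log.py; cat > fit.py <<'E'
from kin import *
import json
d=json.load(open("d.json"))+[list(x) for x in D[:1]]
def fk2(q,L):
    h,y1,L1,a,y2,L2,b,y3,L3=L
    q=np.asarray(q,float);R=Ro.from_euler('zy',[0,0])
    z=lambda t:Ro.from_euler('z',t); y=lambda t:Ro.from_euler('y',t)
    R=z(-q[0])*y(q[1]);p=np.array([0,0,h])
    R=R*z(-q[2]);p=p+R.apply([a,y1,L1]);R=R*y(q[3])*z(-q[4]);p=p+R.apply([0,y2,0])
    p=p+(R*z(q[4])).apply([-a,0,L2]);R=R*y(q[5]);p=p+R.apply([b,0,L3])
    R=R*z(-q[6]+np.pi/2);return p+R.apply([y3,0,0])*0,R
pr=np.array([340,0,420,0,0,420,0,0,300.])
f=lambda L:np.concatenate([fk2(q,L)[0]-p for q,p,_ in d]+[(L-pr)*1e-2])
r=least_squares(f,pr);L=r.x
if __name__=="__main__":
    print(L.round(1),np.abs(r.fun[:-9]).reshape(-1,3).max(1).round(1))
E
python3 fit.py
```

```text
[ 0.415  0.331 -0.856  2.149  0.475  0.551 -1.488]
[346.7 -15.8 575.2 -16.2 -10.5 394.6  -1.9   0.  361.3] [1.6 2.1 1.5 1.5]
```

```bash
cat > ik.py <<'E'
from fit import *
lo=np.array([-3.06,-.37,-1.25,.18,-1.1,.23,-2.94]);hi=np.array([3.06,2.12,1.32,2.47,4.24,1.98,2.94])
O=np.array([508,195,165.]);yw=np.radians(26.5);e=np.array([np.cos(yw),np.sin(yw),0]);ez=np.array([0,0,1.])
n=-.5*e+.866*ez;x=.866*e+.5*ez;y=np.cross(n,x)
A=np.column_stack([x,-y,-n])   # aligned tool
def pose(h,turn=0,tilt=0):     # h: TCP height over rim, turn ccw deg, tilt: toward vertical deg about tool y
    R=Ro.from_rotvec(np.radians(turn)*n)*Ro.from_matrix(A)*Ro.from_euler('y',-np.radians(tilt))
    g=O+(h+19)*n
    return g+R.apply([0,0,19]),R
def ik(p,R,q0=None,tries=25,seed=0):
    rng=np.random.default_rng(seed);best=None
    for k in range(tries):
        g=q0 if(q0 is not None and k==0) else rng.uniform([-.5,0,-1.25,1,-1,.25,-2.9],[1,1.2,1.3,2.4,1.5,1.5,2.9])
        def f(q):
            pp,RR=fk2(q,L);return np.r_[(pp-p)/10,(RR.inv()*R).as_rotvec()*20,(q-(lo+hi)/2)/(hi-lo)*1e-3*1]
        r=least_squares(f,np.clip(g,lo+.01,hi-.01),bounds=(lo+.02,hi-.02),max_nfev=60)
        er=np.abs(r.fun[:6]).max();m=np.minimum(r.x-lo,hi-r.x).min()
        if best is None or (er>.05,er if er>.05 else -m)<(best[0]>.05,best[0] if best[0]>.05 else -best[1]): best=(er,m,r.x)
    return best
E
python3 - <<'E'
from ik import *
for tilt in (0,10,20):
    for h,t in ((100,0),(13,0),(13,45),(13,90),(100,90)):
        er,m,q=ik(*pose(h,t,tilt));print(tilt,h,t,"err",round(er,2),"marg",round(m,2),q.round(2))
E
```

```text
0 100 0 err 0.15 marg 0.02 [ 0.35  0.32 -0.9   2.37  1.43  0.25 -2.92]
0 13 0 err 0.0 marg 0.08 [ 0.07  0.52 -0.58  2.36  2.27  0.31  2.57]
0 13 45 err 0.0 marg 0.11 [ 0.14  0.54 -0.7   2.36  2.15  0.36 -2.81]
0 13 90 err 0.0 marg 0.11 [ 0.11  0.53 -0.65  2.36  2.2   0.34 -2.07]
0 100 90 err 0.0 marg 0.09 [ 0.5   0.4  -1.14  2.38  1.5   0.38 -1.43]
10 100 0 err 0.0 marg 0.26 [-1.03  0.37  0.86  2.18 -0.83  0.49 -0.66]
10 13 0 err 0.0 marg 0.15 [ 0.14  0.54 -0.74  2.22  1.22  0.38 -2.71]
10 13 45 err 0.0 marg 0.2 [ 0.05  0.54 -0.75  2.27  1.52  0.52 -2.31]
10 13 90 err 0.0 marg 0.1 [-0.37  0.48 -0.2   2.37  2.2   0.36 -2.26]
10 100 90 err 0.0 marg 0.09 [-0.24  0.26 -0.36  2.38  1.56  0.32 -1.63]
20 100 0 err 0.0 marg 0.42 [-0.96  0.41  0.78  2.05 -0.53  0.68 -0.96]
20 13 0 err 0.0 marg 0.37 [ 0.18  0.61 -0.88  2.07  0.85  0.65 -2.35]
20 13 45 err 0.0 marg 0.31 [-0.28  0.51 -0.42  2.16  1.1   0.55 -1.99]
20 13 90 err 0.0 marg 0.12 [-0.84  0.53  0.25  2.35  2.06  0.35 -2.3 ]
20 100 90 err 0.0 marg 0.1 [ 0.09  0.47 -1.14  2.37  1.47  0.97 -1.75]
```

```bash
cat >> ik.py <<'E'
def step(p,R,q):
    f=lambda v:np.r_[(fk2(v,L)[0]-p)/10,(fk2(v,L)[1].inv()*R).as_rotvec()*20,(v-q)*1e-2]
    r=least_squares(f,np.clip(q,lo+.021,hi-.021),bounds=(lo+.02,hi-.02),max_nfev=60);return r.x,np.abs(r.fun[:6]).max()
E
python3 - <<'E'
from ik import *
q0=np.array(d[2][0]) if len(d)>2 else None
for tilt in (8,14,20):
    q=np.array(json.load(open("d.json"))[-1][0])
    for h,t in [(100,0),(50,0),(13,0),(6,0),(6,20),(6,40),(6,60),(6,75),(17,75),(50,75),(90,75)]:
        for k in range(2): q,er=step(*pose(h,t,tilt),q)
        m=np.minimum(q-lo,hi-q);print(tilt,h,t,"err",round(er,3),"m",m.min().round(2),"j",m.argmin()+1,q.round(2))
E
```

```text
8 100 0 err 0.0 m 0.08 j 6 [ 0.08  0.28 -0.58  2.25  0.51  0.31 -2.03]
8 50 0 err 0.0 m 0.02 j 6 [ 0.03  0.4  -0.56  2.26  0.95  0.25 -2.45]
8 13 0 err 0.0 m 0.02 j 6 [ 0.02  0.5  -0.56  2.25  1.31  0.25 -2.8 ]
8 6 0 err 0.0 m 0.02 j 6 [ 0.01  0.51 -0.55  2.25  1.37  0.25 -2.85]
8 6 20 err 0.0 m 0.08 j 6 [-0.03  0.51 -0.55  2.26  1.48  0.31 -2.65]
8 6 40 err 0.0 m 0.13 j 6 [-0.06  0.51 -0.54  2.28  1.63  0.36 -2.48]
8 6 60 err 0.0 m 0.16 j 4 [-0.09  0.52 -0.53  2.31  1.8   0.41 -2.33]
8 6 75 err 0.0 m 0.13 j 4 [-0.1   0.52 -0.53  2.34  1.94  0.44 -2.21]
8 17 75 err 0.0 m 0.13 j 4 [-0.11  0.49 -0.52  2.34  1.9   0.42 -2.18]
8 50 75 err 0.0 m 0.12 j 4 [-0.12  0.4  -0.49  2.35  1.74  0.36 -2.03]
8 90 75 err 0.0 m 0.11 j 4 [-0.01  0.3  -0.62  2.36  1.45  0.36 -1.75]
14 100 0 err 0.0 m 0.26 j 6 [ 0.13  0.32 -0.67  2.16  0.45  0.49 -1.97]
14 50 0 err 0.0 m 0.16 j 6 [ 0.    0.42 -0.54  2.16  0.58  0.39 -2.1 ]
14 13 0 err 0.0 m 0.1 j 6 [-0.07  0.49 -0.45  2.15  0.68  0.33 -2.19]
14 6 0 err 0.0 m 0.08 j 6 [-0.09  0.5  -0.43  2.15  0.7   0.31 -2.2 ]
14 6 20 err 0.0 m 0.1 j 6 [-0.2   0.49 -0.36
[... 537 characters left out ...]
 0.0 m 0.35 j 6 [ 0.05  0.46 -0.64  2.07  0.53  0.58 -2.05]
20 13 0 err 0.0 m 0.29 j 6 [-0.01  0.53 -0.57  2.06  0.59  0.52 -2.1 ]
20 6 0 err 0.0 m 0.28 j 6 [-0.02  0.54 -0.56  2.06  0.61  0.51 -2.11]
20 6 20 err 0.0 m 0.31 j 6 [-0.13  0.53 -0.51  2.09  0.82  0.54 -2.05]
20 6 40 err 0.0 m 0.33 j 4 [-0.23  0.53 -0.47  2.14  1.07  0.56 -2.03]
20 6 60 err 0.0 m 0.26 j 4 [-0.31  0.53 -0.44  2.21  1.36  0.6  -2.03]
20 6 75 err 0.0 m 0.19 j 4 [-0.34  0.54 -0.44  2.28  1.59  0.65 -2.05]
20 17 75 err 0.0 m 0.19 j 4 [-0.34  0.52 -0.45  2.28  1.55  0.64 -2.02]
20 50 75 err 0.0 m 0.17 j 4 [-0.33  0.44 -0.47  2.3   1.44  0.63 -1.91]
20 90 75 err 0.0 m 0.17 j 4 [-0.3   0.34 -0.5   2.3   1.28  0.63 -1.76]
```

```bash
cat > rel.py <<'E'
import sys
from rig import state
from ik import *
def rel(p,R):
    s=state();C=Ro.from_quat(s['orientation'])
    print("rotate",(C.inv()*R).as_rotvec().round(3),"then shift",R.inv().apply(p-s['eef_pos']).round(1),"| tgt",p.round(1),R.as_quat().round(3),"q",s['joint_positions'].round(2),"F",s['ft_force'].round(1))
if __name__=="__main__": rel(*pose(*map(float,sys.argv[1:])))
E
python3 rel.py 90 0 15
```

```text
rotate [0.015 0.003 0.382] then shift [ 20.5 -62.2  22.2] | tgt [463.6 172.9 241. ] [ 0.965  0.227  0.127 -0.03 ] q [ 0.42  0.33 -0.86  2.15  0.47  0.55 -1.49] F [-0.2  0.7  0.2]
```

send_rows(rows=[[1,[0,0,0],[0.015,0,0.13]],[1,[0,0,0],[0,0,0.13]],[1,[0,0,0],[0,0,0.12]],[1,[10,-31,11],[0,0,0]],[1,[10,-31,11],[0,0,0]],[1,[0,0,0],[0,0,0]],[1,[0,0,0],[0,0,0]]])

```text
time: 5.2
eef_pos: [463.1, 173.8, 242.0]
orientation: [0.965, 0.229, 0.126, -0.029]
ft_force: [-0.5, -0.6, 0.4]
gripper_width: 1.006
gripper_force: 0.0
```

```bash
python3 log.py; python3 fit.py; python3 rel.py 70 0 15; python3 - <<'E'
from h import *
s=state();im=camera("wrist")[:,:,::-1].copy();c=cam("wrist",s)
np.save("w3.npy",np.r_[s['eef_pos'],s['orientation']]);cv2.imwrite("pics/w3raw.png",im)
from ik import O,x,y,n
for P in [O+54*x+20*n+13.5*y,O+54*x+20*n-13.5*y,O-54*x+20*n+13.5*y,O-54*x+20*n-13.5*y,O+49*n+30*x+8*y,O+49*n-30*x+8*y,O+49*n+30*x-8*y,O+49*n-30*x-8*y]:
    p=proj(c,P)[0];cv2.drawMarker(im,tuple(int(v) for v in p),(0,0,255),0,8)
cv2.imwrite("pics/w3.png",np.clip(im*1.4,0,255).astype(np.uint8))
E
```

```text
[ 0.116  0.345 -0.68   2.141  0.476  0.512 -2.004]
[345.1 -17.9 574.6 -15.   -8.3 392.9  -2.1   0.  360.6] [1.5 2.1 1.5 0.5 1.5]
rotate [0.002 0.003 0.003] then shift [ 5.   1.1 20.3] | tgt [472.6 177.3 223.7] [ 0.965  0.227  0.127 -0.03 ] q [ 0.12  0.34 -0.68  2.14  0.48  0.51 -2.  ] F [-0.5 -0.6  0.4]
```

View pics/w3.png

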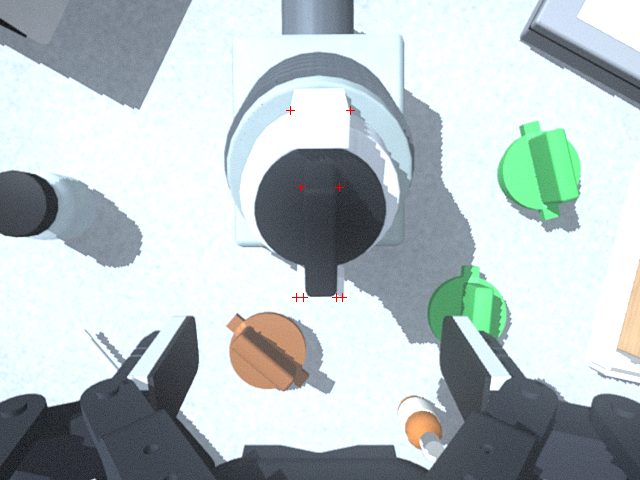

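The third wrist view has the predicted bar marks on the bar: near end at (306–337,297), far end at about y 188. The lateral error is about 1 px, so I'll go in and grip.

```bash
python3 rel.py 20 0 15
```

```text
rotate [0.003 0.003 0.001] then shift [18.1 -0.3 68.6] | tgt [494.9 188.5 180.4] [ 0.965  0.227  0.127 -0.03 ] q [ 0.12  0.34 -0.68  2.14  0.48  0.51 -2.  ] F [ 1.1 -1.3  0.7]
```

send_rows(rows=[[1,[5,0,17],[0,0,0]],[1,[5,0,17],[0,0,0]],[1,[4,0,17],[0,0,0]],[1,[2,0,9],[0,0,0]],[1,[2,0,8],[0,0,0]],[1,[0,0,0],[0,0,0]],[1,[0,0,0],[0,0,0]]])

```text
time: 5.95
eef_pos: [495.4, 187.5, 181.0]
orientation: [0.965, 0.228, 0.126, -0.028]
ft_force: [0.3, 1.2, 0.3]
gripper_width: 1.003
gripper_force: 0.0
```

```bash
python3 log.py; python3 rel.py 20 0 15
```

```text
[-0.034  0.477 -0.518  2.134  0.649  0.394 -2.16 ]
rotate [0.003 0.003 0.001] then shift [-0.1 -1.1  0.6] | tgt [494.9 188.5 180.4] [ 0.965  0.227  0.127 -0.03 ] q [-0.03  0.48 -0.52  2.13  0.65  0.39 -2.16] F [0.3 1.2 0.3]
```

Close gently first to check centring and forces.

send_rows(rows=[[0,[0,0,0],[0,0,0]],[0,[0,0,0],[0,0,0]],[0,[0,0,0],[0,0,0]],[0,[0,0,0],[0,0,0]],[0,[0,0,0],[0,0,0]],[0,[0,0,0],[0,0,0]],[0,[0,0,0],[0,0,0]],[0,[0,0,0],[0,0,0]]], squeeze=25)

```text
time: 6.75
eef_pos: [495.3, 188.0, 180.9]
orientation: [0.965, 0.228, 0.126, -0.028]
ft_force: [-2.9, -0.3, 4.7]
gripper_width: 0.183
gripper_force: 32.1
```

```bash
python3 - <<'E'
from rig import *
s=state();print(s['ft_force'].round(1),s['wrist_torque'].round(2),s['gripper_width'],s['gripper_force'],s['eef_pos'].round(1))
E
```

```text
[-2.9 -0.3  4.7] [0.07 0.52 0.16] 0.18327909004622586 32.12040066719055 [495.3 188.  180.9]
```

send_rows(rows=[[0,[0,0,0],[0,0,0]],[0,[0,0,0],[0,0,0]],[0,[0.5,0,2],[0,0,0]],[0,[0.5,0,2],[0,0,0]],[0,[0.5,0,2],[0,0,0]],[0,[0,0,0],[0,0,0]],[0,[0,0,0],[0,0,0]]], squeeze=90)

```text
time: 7.45
eef_pos: [498.1, 189.4, 175.6]
orientation: [0.965, 0.228, 0.126, -0.028]
ft_force: [-3.9, -0.3, 7.1]
gripper_width: 0.172
gripper_force: 90.3
```

send_rows(rows=[[0,[0.3,0,1],[0,0,0]],[0,[0.3,0,1],[0,0,0]],[0,[0,0,0],[0,0,0]],[0,[0,0,0],[0,0,0]]])

```text
time: 7.85
eef_pos: [498.4, 189.5, 174.9]
orientation: [0.965, 0.228, 0.126, -0.028]
ft_force: [-12.2, -3.6, 23.8]
gripper_width: 0.166
gripper_force: 93.3
```

```bash
python3 rel.py 12 10 15;python3 rel.py 12 0 15
```

```text
rotate [-0.042  0.003 -0.166] then shift [0.1 0.2 1.5] | tgt [499.  189.5 173.5] [0.943 0.305 0.134 0.003] q [-0.05  0.49 -0.5   2.13  0.67  0.38 -2.18] F [-12.2  -3.6  23.8]
rotate [0.004 0.003 0.002] then shift [ 0.1 -0.6  1.5] | tgt [498.5 190.3 173.5] [ 0.965  0.227  0.127 -0.03 ] q [-0.05  0.49 -0.5   2.13  0.67  0.38 -2.18] F [-12.2  -3.6  23.8]
```

send_rows(rows=[[0,[0,0.5,-0.4],[-0.026,0,-0.097]],[0,[0,0.5,0],[-0.026,0,-0.097]],[0,[0,0.5,0],[-0.026,0,-0.097]],[0,[0,0.5,0],[-0.026,0,-0.097]],[0,[0,0,0],[0,0,0]]])

```text
time: 8.35
eef_pos: [499.9, 187.0, 175.1]
orientation: [0.903, 0.404, 0.141, 0.048]
ft_force: [-8.8, -4.4, 16.7]
gripper_width: 0.172
gripper_force: 92.2
```

```bash
python3 rel.py 13 23 15;python3 -c "
from rig import *
print(state()['wrist_torque'])"
```

```text
rotate [0.005 0.005 0.006] then shift [ 0.6 -1.6  0.3] | tgt [499.2 188.5 174.6] [0.903 0.402 0.142 0.045] q [-0.17  0.48 -0.44  2.16  0.9   0.41 -2.08] F [-8.8 -4.4 16.7]
[-0.59036008  0.79487344  0.07516644]
```

send_rows(rows=[[0,[0,0.5,0],[-0.026,0,-0.097]],[0,[0,0.5,0],[-0.026,0,-0.097]],[0,[0,0.5,0],[-0.026,0,-0.097]],[0,[0,0.5,0],[-0.026,0,-0.097]],[0,[0,0.5,0],[-0.026,0,-0.097]],[0,[0,0,0],[0,0,0]]])

```text
time: 8.95
eef_pos: [501.9, 185.8, 175.8]
orientation: [0.774, 0.599, 0.151, 0.139]
ft_force: [-9.0, -4.2, 16.6]
gripper_width: 0.174
gripper_force: 92.2
```

send_rows(rows=[[0,[0,0.5,0],[-0.026,0,-0.097]],[0,[0,0.5,0],[-0.026,0,-0.097]],[0,[0,0.5,0],[-0.026,0,-0.097]],[0,[0,0.5,0],[-0.026,0,-0.097]],[0,[0,0.5,0],[-0.026,0,-0.097]],[0,[0,0,0],[0,0,0]]])

```text
time: 9.55
eef_pos: [503.9, 185.7, 176.8]
orientation: [0.597, 0.756, 0.152, 0.22]
ft_force: [-10.0, -3.2, 17.9]
gripper_width: 0.168
gripper_force: 92.4
```

```bash
python3 rel.py 13 80 15;python3 rel.py 53 80 15
```

```text
rotate [0.002 0.004 0.015] then shift [ 1.7 -0.3  0.1] | tgt [503.4 187.3 176.4] [0.603 0.752 0.154 0.217] q [-0.38  0.48 -0.33  2.33  1.73  0.5  -2.05] F [-10.   -3.2  17.9]
rotate [0.002 0.004 0.015] then shift [ -8.6  -0.3 -38.6] | tgt [485.5 178.4 211. ] [0.603 0.752 0.154 0.217] q [-0.38  0.48 -0.33  2.33  1.73  0.5  -2.05] F [-10.   -3.2  17.9]
```

send_rows(rows=[[0,[-1,0,-3.9],[0,0,0]],[0,[-1,0,-3.9],[0,0,0]],[0,[-1,0,-3.9],[0,0,0]],[0,[-1,0,-3.9],[0,0,0]],[0,[0,0,0],[0,0,0]]])

```text
time: 10.05
eef_pos: [496.8, 183.0, 189.7]
orientation: [0.599, 0.756, 0.152, 0.218]
ft_force: [-0.5, 0.3, -1.5]
gripper_width: 0.173
gripper_force: 89.0
```

send_rows(rows=[[0,[-2.6,0,-9.7],[0,0,0]],[0,[-2.6,0,-9.7],[0,0,0]],[0,[-2.6,0,-9.7],[0,0,0]],[0,[-2.6,0,-9.7],[0,0,0]],[0,[-2.6,0,-9.7],[0,0,0]],[0,[-2.6,0,-9.7],[0,0,0]],[0,[-2.6,0,-9.7],[0,0,0]],[0,[0,0,0],[0,0,0]]])

```text
time: 10.85
eef_pos: [465.6, 167.5, 251.4]
orientation: [0.599, 0.755, 0.152, 0.219]
ft_force: [-0.3, -0.2, -1.7]
gripper_width: 0.171
gripper_force: 89.0
```

```bash
python3 log.py; python3 fit.py; python3 - <<'E'
from h import *
s=state();im=camera("wrist")[:,:,::-1].copy();np.save("w4.npy",np.r_[s['eef_pos'],s['orientation']])
print(s['eef_pos'],Ro.from_quat(s['orientation']).as_matrix().round(3),s['ft_force'])
sc=camera("scene")[:,:,::-1]
cv2.imwrite("pics/w4.png",np.clip(np.vstack([cv2.resize(im,(400,300)),cv2.resize(sc[150:330,290:530],(400,300))])*1.5,0,255).astype(np.uint8))
E
```

```text
[-0.376  0.26  -0.326  2.34   1.3    0.452 -1.621]
[337.1 -22.6 570.8  -7.9  -2.4 387.3   1.3   0.  354.4] [0.4 2.2 2.5 0.9 0.4 2.4 2.5]
[465.64479317 167.52869854 251.35003995] [[-0.187  0.838  0.512]
 [ 0.971  0.236 -0.032]
 [-0.148  0.492 -0.858]] [-0.29218459 -0.23889163 -1.66152841]
```

View pics/w4.png

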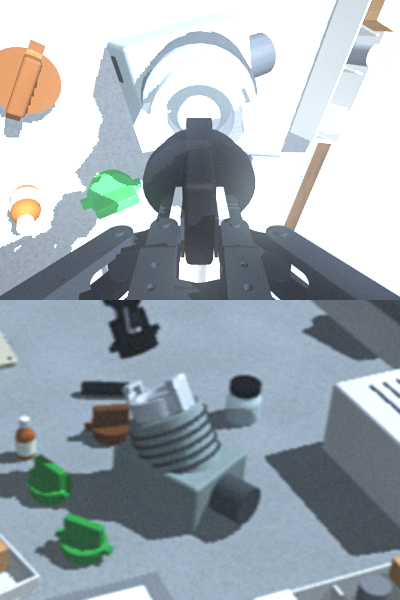

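The picture shows the cap off the neck and held, with its bar between the pads at (200,190), and the neck empty. Next I'll work out the upright pose over the tray.

```bash
cat > place.py <<'E'
from rel import *
import sys
s=state();C=Ro.from_quat(s['orientation']);cz=np.array([-.2588,0,-.9659])
def upright(u):
    u=np.radians(u);ud=np.array([np.cos(u),np.sin(u),0]);tx=.9659*ud-.2588*ez;tz=-.9659*ez-.2588*ud
    return Ro.from_matrix(np.column_stack([tx,np.cross(tz,tx),tz]))
def capose(xy,zb,u):
    R=upright(u);g=np.array([*xy,zb+48.]);return g+R.apply([0,0,19]),R
E
python3 - <<'E'
from place import *
v=C.apply(cz);a=np.cross(v,ez);R=Ro.from_rotvec(a/np.linalg.norm(a)*np.arccos(v[2]))*C
print("capz",v.round(3));u=np.degrees(np.arctan2(*R.apply([1,0,0])[1::-1]));print("u",u)
q=s['joint_positions']
for uu in (u,u-20,u-40):
    qq=q.copy()
    for xy,z in [((450,150),200),((470,50),200),((540,-100),200),((625,-233),200),((625,-233),80),((625,-233),5)]:
        for k in range(3): qq,er=step(*capose(xy,z,uu),qq)
        m=np.minimum(qq-lo,hi-qq);print(round(uu),xy,z,round(er,3),m.min().round(2),m.argmin()+1,qq.round(2))
rel(*capose((460,160),210,u-20));rel(*capose((625,-233),150,u-20))
E
```

```text
capz [-0.446 -0.22   0.868]
u 107.1368333685297
107 (450, 150) 200 0.0 0.5 4 [-0.21  0.45 -0.49  1.97  0.56  0.95 -0.74]
107 (470, 50) 200 0.0 0.45 4 [-0.02  0.42 -0.46  2.02  0.59  0.87 -0.56]
107 (540, -100) 200 0.0 0.57 4 [ 0.27  0.48 -0.42  1.9   0.62  0.84 -0.23]
107 (625, -233) 200 0.0 0.68 6 [ 0.44  0.62 -0.39  1.63  0.6   0.91  0.06]
107 (625, -233) 80 0.0 0.44 6 [ 0.36  0.76 -0.25  1.72  0.69  0.67 -0.06]
107 (625, -233) 5 0.0 0.28 6 [ 0.28  0.86 -0.12  1.75  0.7   0.51 -0.11]
87 (450, 150) 200 0.0 0.57 4 [-0.23  0.48 -0.43  1.9   0.47  1.02 -0.98]
87 (470, 50) 200 0.0 0.52 4 [-0.05  0.45 -0.4   1.95  0.5   0.96 -0.8 ]
87 (540, -100) 200 0.0 0.65 4 [ 0.22  0.51 -0.36  1.82  0.54  0.95 -0.5 ]
87 (625, -233) 200 0.0 0.8 6 [ 0.38  0.65 -0.33  1.55  0.55  1.03 -0.23]
87 (625, -233) 80 0.0 0.57 6 [ 0.32  0.79 -0.23  1.64  0.61  0.8  -0.34]
87 (625, -233) 5 0.0 0.44 6 [ 0.29  0.89 -0.17  1.67  0.67  0.67 -0.41]
67 (450, 150) 200 0.0 0.62 4 [-0.13  0.52 -0.54  1.85  0.44  1.11 -1.29]
67 (470, 50) 200 0.0 0.59 4 [ 0.04  0.5  -0.51  1.88  0.47  1.07 -1.12]
67 (540, -100) 200 0.0 0.72 4 [ 0.29  0.57 -0.46  1.75  0.53  1.08 -0.83]
67 (625, -233) 200 0.0 0.8 6 [ 0.43  0.71 -0.43  1.46  0.57  1.18 -0.58]
67 (625, -233) 80 0.0 0.74 6 [ 0.39  0.84 -0.37  1.55  0.65  0.97 -0.69]
67 (625, -233) 5 0.0 0.63 6 [ 0.37  0.93 -0.32  1.58  0.7   0.86 -0.76]
rotate [ 0.565 -0.171  0.202] then shift [-9.5 -5.4 13.9] | tgt [459.8 155.1 239.6] [ 0.718  0.683 -0.095  0.09 ] q [-0.38  0.26 -0.33  2.34  1.3   0.45 -1.62] F [ 0.8 -0.1 -2.6]
rotate [ 0.565 -0.171  0.202] then shift [-365.2  179.   171.3] | tgt [ 624.8 -237.9  179.6] [ 0.718  0.683 -0.095  0.09 ] q [-0.38  0.26 -0.33  2.34  1.3   0.45 -1.62] F [ 0.8 -0.1 -2.6]
```

send_rows(rows=[[0,[0,0,0],[0.113,-0.034,0.04]],[0,[0,0,0],[0.113,-0.034,0.04]],[0,[0,0,0],[0.113,-0.034,0.04]],[0,[0,0,0],[0.113,-0.034,0.04]],[0,[0,0,0],[0.113,-0.034,0.04]],[0,[0,0,0],[0,0,0]],[0,[-28,14,13],[0,0,0]],[0,[-28,14,13],[0,0,0]],[0,[-28,14,13],[0,0,0]],[0,[-28,14,13],[0,0,0]],[0,[-28,14,13],[0,0,0]],[0,[-28,14,13],[0,0,0]],[0,[-28,14,13],[0,0,0]],[0,[-28,14,13],[0,0,0]],[0,[-28,14,13],[0,0,0]],[0,[-28,14,13],[0,0,0]],[0,[-28,14,13],[0,0,0]],[0,[-28,14,13],[0,0,0]],[0,[-28,11,13],[0,0,0]],[0,[0,0,0],[0,0,0]]])

```text
time: 12.95
eef_pos: [644.7, -240.3, 188.7]
orientation: [0.712, 0.69, -0.069, 0.112]
ft_force: [-0.4, -0.7, -2.7]
gripper_width: 0.17
gripper_force: 89.0
```

```bash
python3 - <<'E'
from place import *
from h import *
rel(*capose((625,-233),150,87));rel(*capose((625,-233),15,87))
im=camera("wrist")[:,:,::-1];sc=camera("scene")[:,:,::-1]
cv2.imwrite("pics/w5.png",np.hstack([cv2.resize(im,(400,300)),cv2.resize(sc[190:370,140:380],(400,300))]))
E
```

```text
rotate [ 0.07  -0.007  0.012] then shift [  3.6 -20.1   8.4] | tgt [ 624.7 -237.9  179.6] [ 0.719  0.682 -0.095  0.09 ] q [ 0.38  0.69 -0.32  1.59  0.6   0.88 -0.27] F [-0.4 -0.7 -2.7]
rotate [ 0.07  -0.007  0.012] then shift [ 38.5 -20.1 138.8] | tgt [ 624.7 -237.9   44.6] [ 0.719  0.682 -0.095  0.09 ] q [ 0.38  0.69 -0.32  1.59  0.6   0.88 -0.27] F [-0.4 -0.7 -2.7]
```

View pics/w5.png

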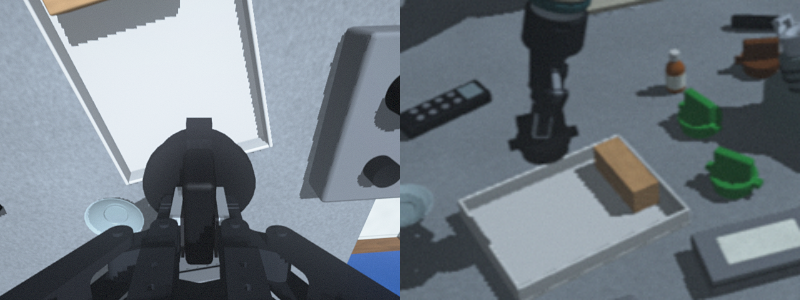

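The wrist view shows the cap upright over the tray. The tray's -y wall corners are at about (208,291) and (430,232) in full-size pixels. I'll check these against the earlier tray estimate.

```bash
python3 - <<'E'
from place import *
from h import *
c=cam("wrist",s)
print(onz(c,(208,291),30).round(0),onz(c,(430,232),30).round(0));print(proj(c,[[625,-233,5],[557,-350,30],[741,-306,30]]).round(0))
print("cap now z axis",C.apply(cz).round(3))
E
```

```text
[ 561. -340.   30.] [ 741. -293.   30.]
[[277. 154.]
 [205. 301.]
 [428. 246.]]
cap now z axis [-0.065 -0.009  0.998]
```

send_rows(rows=[[0,[0,0,0],[0.07,-0.007,0.012]],[0,[6,-4,23],[0,0,0]],[0,[6,-4,23],[0,0,0]],[0,[6,-4,23],[0,0,0]],[0,[6,-4,23],[0,0,0]],[0,[6,-4,23],[0,0,0]],[0,[4,0,14],[0,0,0]],[0,[0,0,0],[0,0,0]],[0,[0,0,0],[0,0,0]]])

```text
time: 13.95
eef_pos: [627.7, -231.4, 57.7]
orientation: [0.717, 0.685, -0.092, 0.089]
ft_force: [-0.2, -0.8, -1.4]
gripper_width: 0.169
gripper_force: 89.1
```

```bash
python3 - <<'E'
from place import *
rel(*capose((625,-233),5,87));print(C.apply(cz).round(3))
E
```

```text
rotate [ 0.005 -0.005  0.007] then shift [-0.5 -2.6 24. ] | tgt [ 624.7 -237.9   34.6] [ 0.719  0.682 -0.095  0.09 ] q [ 0.32  0.86 -0.24  1.65  0.68  0.73 -0.42] F [-0.2 -0.8 -1.4]
[-0.003 -0.005  1.   ]
```

send_rows(rows=[[0,[1.6,0,6],[0,0,0]],[0,[1.6,0,6],[0,0,0]],[0,[1.1,0,4],[0,0,0]],[0,[0.8,0,3],[0,0,0]],[0,[0,0,0],[0,0,0]],[0,[0,0,0],[0,0,0]]])

```text
time: 14.55
eef_pos: [627.0, -232.3, 37.4]
orientation: [0.717, 0.685, -0.092, 0.089]
ft_force: [0.9, -0.3, -1.9]
gripper_width: 0.166
gripper_force: 89.1
```

send_rows(rows=[[0,[0.3,0,1],[0,0,0]],[0,[0.3,0,1],[0,0,0]],[0,[0,0,0],[0,0,0]]])

```text
time: 14.85
eef_pos: [627.1, -232.2, 35.6]
orientation: [0.717, 0.685, -0.092, 0.089]
ft_force: [-0.6, -0.9, -1.0]
gripper_width: 0.172
gripper_force: 89.5
```

send_rows(rows=[[0,[0.3,0,0.7],[0,0,0]],[0,[0,0,0],[0,0,0]],[0,[0,0,0],[0,0,0]]])

```text
time: 15.15
eef_pos: [627.1, -232.1, 35.4]
orientation: [0.717, 0.685, -0.092, 0.089]
ft_force: [-1.0, 2.0, 5.5]
gripper_width: 0.168
gripper_force: 90.2
```

send_rows(rows=[[0,[0,0,0],[0,0,0]],[0,[0,0,0],[0,0,0]],[0,[0,0,0],[0,0,0]]], squeeze=25)

```text
time: 15.45
eef_pos: [627.2, -232.1, 35.5]
orientation: [0.717, 0.685, -0.092, 0.09]
ft_force: [-1.3, 1.5, 4.5]
gripper_width: 0.169
gripper_force: 90.2
```

send_rows(rows=[[0.25,[0,0,0],[0,0,0]],[0.35,[0,0,0],[0,0,0]],[0.5,[0,0,0],[0,0,0]],[0.7,[0,0,0],[0,0,0]],[0.7,[0,0,0],[0,0,0]],[0.7,[0,0,0],[0,0,0]],[0.7,[0,0,0],[0,0,0]]])

```text
time: 16.15
eef_pos: [626.9, -232.1, 34.5]
orientation: [0.717, 0.685, -0.092, 0.089]
ft_force: [0.3, 0.3, 0.1]
gripper_width: 0.696
gripper_force: 0.0
```

send_rows(rows=[[0.7,[0,0,-8],[0,0,0]],[0.7,[0,0,-15],[0,0,0]],[0.7,[0,0,-25],[0,0,0]],[0.7,[0,0,-30],[0,0,0]],[0.7,[0,0,-30],[0,0,0]],[0.7,[0,0,-30],[0,0,0]],[0.7,[0,0,-30],[0,0,0]],[0.7,[0,0,0],[0,0,0]],[0.7,[0,0,0],[0,0,0]]])

```text
time: 17.05
eef_pos: [629.2, -188.9, 198.8]
orientation: [0.717, 0.685, -0.091, 0.09]
ft_force: [-0.3, -0.5, -0.7]
gripper_width: 0.701
gripper_force: 0.0
```

```bash
python3 - <<'E'
from h import *
im=camera("wrist")[:,:,::-1];sc=camera("scene")[:,:,::-1];tp=camera("top")[:,:,::-1]
g=lambda a:cv2.resize(a,(400,300))
cv2.imwrite("pics/w6.png",np.vstack([np.hstack([g(im),g(sc[190:370,140:380])]),np.hstack([g(tp),g(sc)])]))
E
```

```text
(no output)
```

View pics/w6.png

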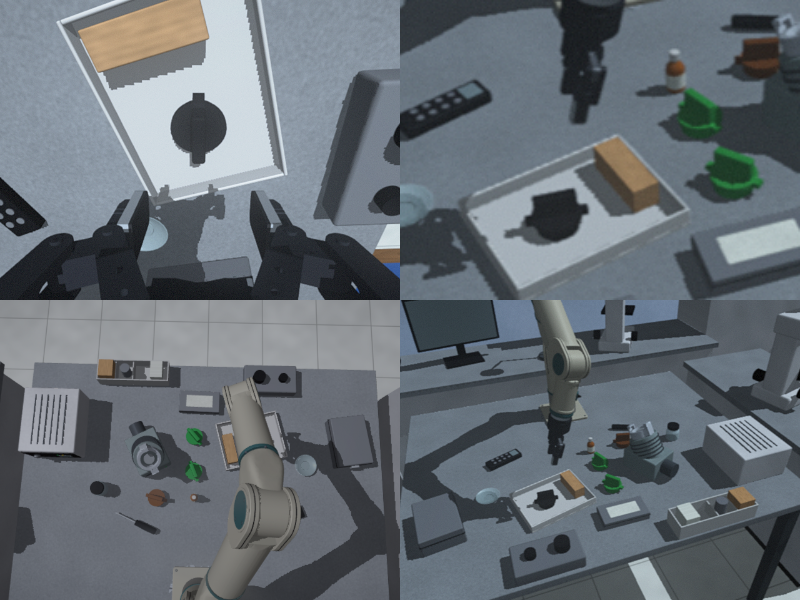

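The cap stands upright in the middle of the tray's free floor (wrist view (198,127) in the composite), with its bar on top. The gripper is clear and the bystanders are where they were, so I'll hand the job in.

```bash
python3 -c "
from rig import *
print(job_done())"
```

```text
the job is handed in; nothing more can be done
None
```

I pressed the bayonet cap down, turned it about 80° counter-clockwise, drew it off the neck and set it upright in the white tray. I let go of it, the last views showed nothing else moved, and the job was handed in at about 17 s.

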